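# Hold a spring clamp open astride a template and blank in the vice

### The job

The card template still has to be nudged straight on the plywood blank in the vice before it is clamped. Pick up the spring clamp, squeeze its handles so that its jaws gape at least twice as wide as the two boards together, and bring it in level and in line with the boards until their free upright end stands well inside the open jaws, past the orange pads, about half-way up that end and midway between the jaws, without knocking the boards or the vice or moving the other things about. Do not let the clamp bite: the program finishes while the gripper still holds it squeezed open there, touching neither board.

Things in the scene. Friction and masses are not known exactly. Their poses are not given: they have to be found in the camera images.
- clamp: Spring clamp, black with orange handle sleeves and jaw pads, 140 mm long, 24 mm thick, 0.07 kg, lying flat on its side. Origin: on the pivot axis at the underside (mid-thickness is 12 mm above). x points from the pivot to the jaws along the midline, z up along the pivot axis. Both halves swing by the same angle, so the midline stays midway; let go, it springs shut.
- clamp_grip (a point): Where to pinch the clamp: on its midline 50 mm behind the pivot (x = -50 mm), mid-thickness; axes as the clamp. The handles, 20 mm high, run back to x = -82 mm spreading in a V, with orange sleeves from x = -40 mm. Shut they measure over their outsides 56 mm here, 61 mm at x = -60 mm and 72 mm at the ends.
- clamp_pads (a point): On the clamp's midline between the jaw pads, 50 mm ahead of the pivot, mid-thickness; axes as the clamp. The pads reach from x = 42 to 58 mm and are 2 mm apart when shut; behind them the bowed jaw arms leave a throat from x = 11 mm to the pads, 14 to 23 mm wide inside when shut.
- clamp_left (a joint): Swing of the clamp's left half (+y side), rad: 0 shut, 0.30 open against the stop. At the grip point a pinch of about 6 N starts to open it and 12 N opens it fully. The pads are 2 mm + 100 mm x angle apart, the handles' outsides at the grip point 56 mm - 105 mm x angle (35 mm at 0.2; 24 mm at 0.30, where they are nearly parallel).
- clamp_right (a joint): The same for the right half (-y side); always equal to clamp_left. Held part-way open, only the spring (6 to 12 N) presses on the fingers and the heavier jaw end may droop; squeezed right up to the stop, the clamp sits as firmly as it is gripped.
- boards: Plywood blank (6 x 160 x 80 mm high) and on its +y face a greyboard template with one round corner, a trifle askew; 9 mm thick together, on edge, fixed in the vice, 90 mm sticking out at one end. Origin: middle of that free upright end, half-way up (82 mm above the top; they span 41 to 123 mm) and midway in thickness. x points along the boards into the vice, z up.
- vice: Small blue bench vice, bolted down, 85 mm high, jaws 70 mm wide, footprint 90 x 158 mm with its screw. Origin: under its middle, on the cabinet top; axes as the boards, whose free end lies at x = -125 mm. The screw and its bar stick out to y = -98 mm.
- pipes_end (a point): Near end of the nearest of the long blue pipes on the rack, part of the room, never moving: 60 mm thick, level, 0.32 m above the cabinet top, running from here back past the robot's left side, 0.26 m from the base axis. An arm whose shoulder swings left meets it: keep the arm to the right, with the fingers tilted (up to 45 degrees) to point down and left if need be.
- screw_jar: Bystander: clear jar with a red lid, 62 mm across, 86 mm high; origin under its centre. To be left alone.
- tape_grey: Bystander: roll of grey tape lying flat, 78 mm across, 24 mm high; origin under its centre. To be left alone.
- tape_measure: Bystander: black and yellow tape measure, 73 x 92 x 33 mm; origin under its centre. To be left alone.
- elbow_a: Bystander: blue plastic pipe elbow, 57 x 57 x 35 mm; origin under its centre. To be left alone.
- marker_black: Bystander: white marker pen with a black cap, lying, 134 mm long, 15 mm thick; origin under its centre. To be left alone.
- spanner_13: Bystander: steel spanner lying flat, 164 mm long; origin under its centre. To be left alone.

How it is judged:
By the outcome, as a careful person would: the job done as asked, in the order asked, and still so for the second after the job is handed in, while the arm keeps its last pose, push and grip.
It also fails if it takes over 35 s, if anything falls off the work surface, if the arm or the gripper's body presses on something with over 40 N, if the wrist force passes 120 N, or if a joint passes its speed limit or range.

### The arm

A 6-joint arm with a two-finger parallel gripper is mounted at the origin on a cart in front of the work surface, level with it; the furniture and walls round the work are solid. World frame = base frame: x ahead of the robot, y to its left, z up, the work surface at z = 0. Lengths are in m, angles in rad, forces in N, time in s.
With the tool pointing down it reaches from about 0.275 to 1 m from the base axis. Payload 8.4 kg.
Tool frame: the origin (TCP) lies on the centre line of the jaws, within the pads' length; the fingertips stand 17 mm ahead of it and the grasp point (between the pads) lies 2 mm behind it (bot.tcp_to_tips is the z of the fingertips in the tool frame, in m); z points along the fingers, y is the line along which they close (so a half turn about z gives the same grasp; the last joint's range is limited). The gripper opens to 85 mm and grips with 20 to 120 N. Pads are 22 mm wide; open, the fingers measure 114 mm over their backs; the gripper's body (76 mm by 85 mm) begins 54 mm behind the grasp point. The pads swing forward as they close: fully open they stand 13 mm farther back than shut.
Start: joints at [-1.188, 0.353, 1.633, -0, 1.155, -0.002], TCP at [0.235, -0.579, 0.227] pointing down, gripper open.
Joint ranges: [-2.63, 2.63], [-0.92, 2.1], [0.06, 2.66], [-1.3, 4.44], [0, 2.69], [-3.02, 3.02]. Speed limits (rad/s): [2.22, 2.22, 2.79, 3.14, 3.14, 3.14].

### API

Orientations are given as a unit quaternion [x, y, z, w].
In Python, from workcell import bot, hand, kinematics, get_obs, vision, hand_in gives the robot as it stands. The module is installed in compiled form; this text tells all that it offers. Calls block until the motion is done:
- bot.reach(position, orientation): joint-space move of the TCP to a pose.
- bot.servo_line(position, ori=None, velocity=0.15): straight line of the TCP; ori=None keeps the orientation; velocity is the mean speed in m/s.
- bot.goto_joints(angles): joint-space move.
- hand.move_gripper(opening, strength=None): finger opening in m; strength is the grip in N (None keeps the last); returns when the fingers have stopped.
- bot.dwell(seconds).
- kinematics.solve_ik(position, orientation): joint angles nearest the present ones, or None.
- get_obs(): the state.
- vision.read_camera(name): name is "side" or "top"; returns a dict with "frame" (420x560x3 uint8, red, green, blue), "intrinsics" (3x3 intrinsics, pixels), "view" (4x4, takes a point from world to camera coordinates). Camera axes: x right, y down, z forward; pixel columns grow to the right and rows downward; lengths in m; the calibration is good to about 2 mm. A picture is of the moment at which its call begins. There is no depth.
A pose or a line that the arm cannot do raises bot.IKError and nothing moves.
- hand_in(): hands the job in; it is judged then, once.
The state is a dict: "time_s": time; "joint_pos": joint angles; "joint_vel": joint speeds; "joint_efforts": joint torques, N m; "position": TCP position; "orientation": TCP orientation; "wrist_force": force on the tool from outside, world axes, zero at the start; "ft_torque": the same for the moment, N m; "gripper_width": finger opening in m; "grip_force": force on a finger pad.
Only numpy, scipy, OpenCV 4.12 (cv2) and the standard library are available. Lean on these libraries where they do the work, as an engineer would, in place of code of your own. Each camera call takes 0.05 s, during which the arm holds its last target. There are 200 camera calls.

## Working session

There is one attempt and no reset: what is moved stays moved. The work goes in short steps, each a Python script; the robot and the scene stay as the last script left them, time stands still between calls to the robot, and variables do not carry over. Pictures are saved under pics/ and viewed, at most 10 in all, crops included, and the job is handed in when it is done.

```bash
mkdir -p pics; ls
python3 - <<'E'
from workcell import *
import cv2,numpy as np
for n in("side","top"):
    d=vision.read_camera(n); cv2.imwrite(f"pics/{n}0.png",cv2.resize(d["frame"][:,:,::-1],(800,600),interpolation=cv2.INTER_CUBIC))
    np.savez(f"{n}0.npz",K=d["intrinsics"],V=d["view"],f=d["frame"])
    print(n,d["intrinsics"],np.round(d["view"],4))
o=get_obs();print(o["time_s"],o["orientation"],bot.tcp_to_tips,o["gripper_width"])
E
```

```text
pics
side [[452.99430009   0.         274.93298554]
 [  0.         452.99430009 213.14112587]
 [  0.           0.           1.        ]] [[-0.9971 -0.0745 -0.0179  0.4856]
 [-0.012   0.3827 -0.9238  0.2275]
 [ 0.0757 -0.9209 -0.3825  0.8643]
 [ 0.      0.      0.      1.    ]]
top [[462.51901654   0.         278.07697865]
 [  0.         462.51901654 206.90351827]
 [  0.           0.           1.        ]] [[ 0.0177 -0.9997 -0.019  -0.1021]
 [-0.9975 -0.0164 -0.0693  0.5335]
 [ 0.069   0.0201 -0.9974  1.0843]
 [ 0.      0.      0.      1.    ]]
0.1 [ 9.81549292e-01  1.91208265e-01 -1.21341960e-04 -6.10083989e-04] 0.017 0.08544528636930944
```

View pics/side0.png

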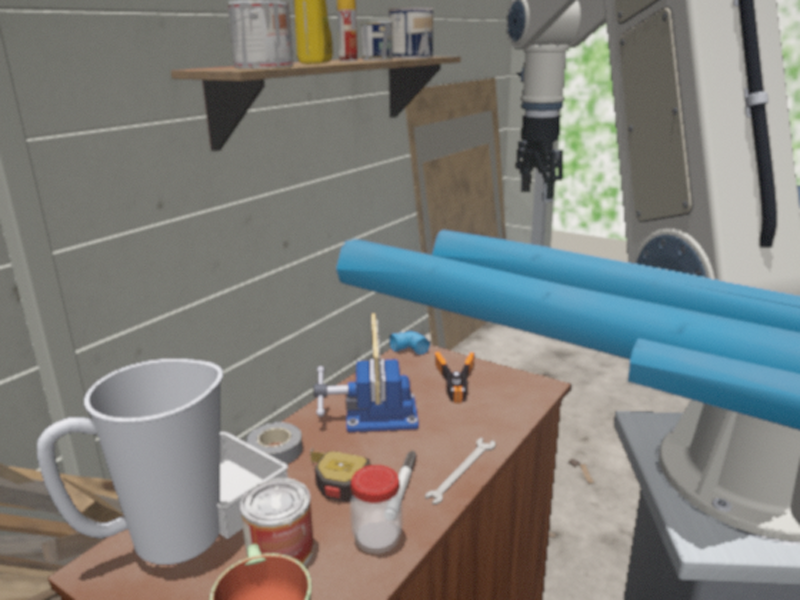

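View pics/top0.png

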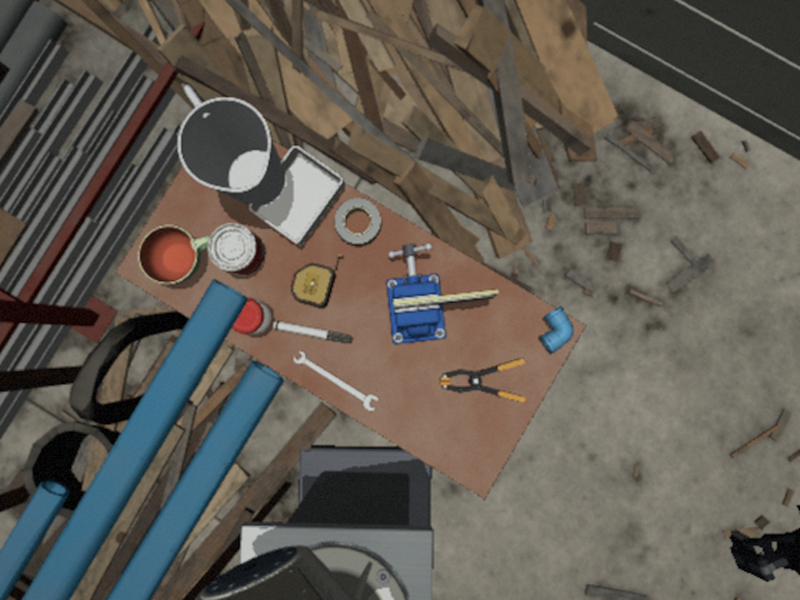

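The side view shows the clamp at about (456,380) and the vice and boards at (378,380), with the board top at (375,318). In the top view the clamp pivot is at (475,381) with its jaws to the left, and the boards' free end is at (497,294). I'll enlarge both for measuring.

Run:
```python
import cv2,numpy as np
for n,(x0,y0,x1,y1) in dict(side=(215,212,345,307),top=(268,185,418,295)).items():
    f=np.load(f"{n}0.npz")["f"][y0:y1,x0:x1,::-1]
    s=6 if n=="side" else 5
    im=cv2.resize(f,None,fx=s,fy=s,interpolation=cv2.INTER_CUBIC)
    for k in range(0,x1-x0,10): cv2.putText(im,str(x0+k),(k*s,8),0,.3,(255,255,255));cv2.line(im,(k*s,8),(k*s,14),(255,255,255))
    for k in range(0,y1-y0,10): cv2.putText(im,str(y0+k),(0,k*s+4),0,.3,(255,255,255));cv2.line(im,(20,k*s),(26,k*s),(255,255,255))
    cv2.imwrite(f"pics/{n}crop.png",im)
```

```text
(no output)
```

View pics/sidecrop.png

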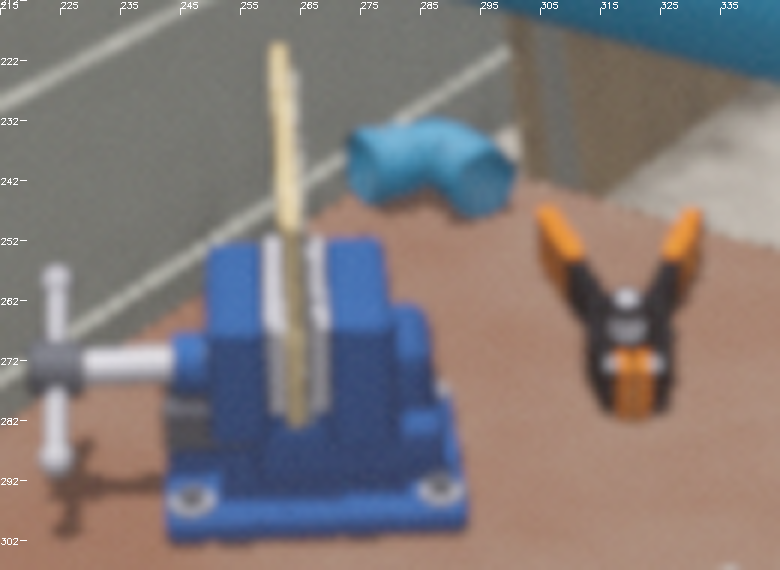

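View pics/topcrop.png

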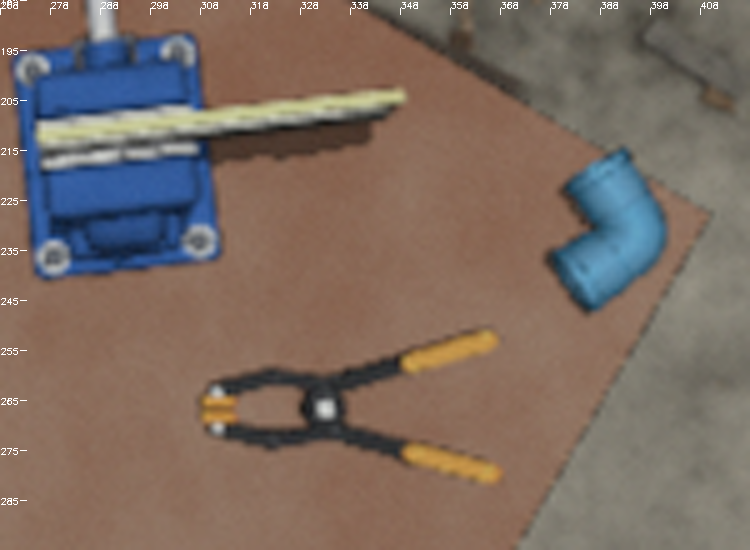

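```bash
cat > h.py <<'E'
import numpy as np
from scipy.optimize import least_squares
C={n:np.load(f"{n}0.npz") for n in("side","top")}
def proj(n,p):
    c=C[n]; q=np.atleast_2d(p)@c["V"][:3,:3].T+c["V"][:3,3]; r=q@c["K"].T; return r[:,:2]/r[:,2:]
def tri(s,t):
    r=least_squares(lambda p:np.r_[proj("side",p)[0]-s,proj("top",p)[0]-t],[.35,-.2,.05]); return r.x,np.abs(r.fun).max()
def onz(n,uv,z):
    c=C[n];R=c["V"][:3,:3];o=-R.T@c["V"][:3,3];d=R.T@np.linalg.solve(c["K"],[*uv,1]);return o+d*(z-o[2])/d[2]
S=lambda x,y:(215+(x+.5)/6-.5,212+(y+.5)/6-.5)
T=lambda x,y:(268+(x+.5)/5-.5,185+(y+.5)/5-.5)
E
python3 - <<'E'
from h import *
np.set_printoptions(precision=4,suppress=True)
for k,s,t in [("pivot",S(627,297),T(325,408)),("hL end",S(544,208),T(495,342)),("hR end",S(692,212),T(497,474)),("jaw tip",S(633,352),T(203,408)),("ply free top",S(278,44),T(404,95)),("vice bolt-",S(192,497),T(32,68)),("vice bolt+",S(440,489),T(53,256))]: print(k,*tri(s,t))
for k,t,z in [("pivot",T(325,408),.024),("pad0",T(203,408.5),.02),("pad1",T(236,409),.02),("hL",T(496,341),.022),("hR",T(497,474),.022),
 ("ply top free up",T(404,90),.122),("ply top free lo",T(404,101),.122),("ply left up",T(38,123),.122),("ply left lo",T(38,141),.122),
 ("b1",T(32,68),.012),("b2",T(179,52),.012),("b3",T(53,256),.012),("b4",T(200,241),.012)]: print(k,onz("top",t,z))
E
```

```text
pivot [ 0.3971 -0.2233  0.0235] 0.1986500464843175
hL end [ 0.4303 -0.3027  0.023 ] 0.23579831075255697
hR end [ 0.368  -0.3041  0.0215] 0.13194150144198602
jaw tip [ 0.3962 -0.1659  0.0311] 0.33815857028218943
ply free top [ 0.5372 -0.2462  0.1223] 0.13898092236479442
vice bolt- [ 0.5551 -0.0829  0.015 ] 0.40319691724542395
vice bolt+ [ 0.466  -0.0944  0.0136] 0.19603822034463292
pivot [ 0.3976 -0.2233  0.024 ]
pad0 [ 0.3961 -0.1664  0.02  ]
pad1 [ 0.3961 -0.1819  0.02  ]
hL [ 0.4303 -0.3033  0.022 ]
hR [ 0.3683 -0.304   0.022 ]
ply top free up [ 0.5397 -0.2462  0.122 ]
ply top free lo [ 0.5349 -0.2462  0.122 ]
ply left up [ 0.5229 -0.089   0.122 ]
ply left lo [ 0.5151 -0.0891  0.122 ]
b1 [ 0.5563 -0.0827  0.012 ]
b2 [ 0.5651 -0.153   0.012 ]
b3 [ 0.4665 -0.0944  0.012 ]
b4 [ 0.4749 -0.1643  0.012 ]
```

```bash
cat >> h.py <<'E'
q=lambda a:[float(np.cos(np.radians(a)/2)),float(np.sin(np.radians(a)/2)),0,0]
E
python3 - <<'E'
from h import *
from workcell import *
np.set_printoptions(precision=4,suppress=True)
for uv in [(262,372),(228,287)]: print("pipe",onz("top",(uv[0]*.7,uv[1]*.7),.35))
g=np.array([.3984,-.2735])
for p,a in [((*g,.14),91.3),((*g,.0205),91.3),((.552,-.384,.0915),96.9),((.545,-.324,.0915),96.9)]:
    print(kinematics.solve_ik(list(p),q(a)))
bot.reach([*g,.14],q(91.3)); bot.servo_line([*g,.05]); bot.servo_line([*g,.0205],velocity=.05)
o=get_obs();print(o["time_s"],o["position"],o["wrist_force"],o["gripper_width"])
for w in (.07,.066,.062,.058):
    hand.move_gripper(w,20);o=get_obs();print(w,o["gripper_width"],o["grip_force"],o["wrist_force"],o["position"][2],bot.tcp_to_tips)
    if abs(o["wrist_force"][2])>8: break
d=vision.read_camera("side");cv=__import__("cv2");cv.imwrite("pics/s1.png",cv.resize(d["frame"][180:300,240:400,::-1],None,fx=5,fy=5,interpolation=2))
E
```

```text
pipe [0.4209 0.0554 0.35  ]
pipe [0.519  0.0985 0.35  ]
[-0.6047  0.2442  2.0113 -0.      0.8861 -0.6274]
[-0.6047  0.4492  2.0794 -0.      0.613  -0.6274]
[-0.61    0.5652  1.626  -0.      0.9504 -0.7305]
[-0.5387  0.5149  1.7169 -0.      0.9098 -0.6592]
2.9333 [ 0.3984 -0.2735  0.0204] [-0.8933 -0.1489  0.4705] 0.0854342696043288
0.07 0.07001622520687997 0.0 [-0.0603 -1.0258  0.4386] 0.020723738938896435 0.017
0.066 0.06626720799731452 0.0 [0.1047 0.5414 0.4585] 0.020588293258225754 0.017
0.062 0.061939013431234945 0.0 [0.1388 0.1668 0.2985] 0.020507221652452518 0.017
0.058 0.05805035972109245 0.0 [0.4706 0.5227 0.1839] 0.02046895906359488 0.017
```

View pics/s1.png

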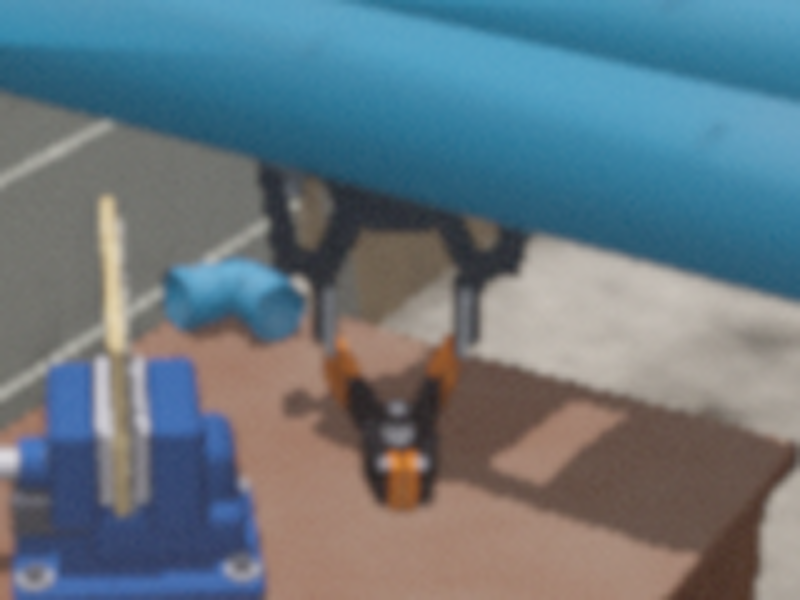

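The side view shows the open fingers straddling the handles, with fingertips at about (325,352) and (470,345) in the crop. The boards and elbow haven't moved. I'll close in steps and watch the forces.

Run:
```python
from h import *
from workcell import *
import cv2
np.set_printoptions(precision=3,suppress=True)
for z in (0,.005,.01,.015): print(z,(proj("side",[[.3984+.033,-.2735,z],[.3984-.033,-.2735,z]])-[240,180])*5)
for w,s in ((.05,20),(.043,20),(.036,20),(.030,25),(.018,40)):
    hand.move_gripper(w,s);o=get_obs();print(w,o["time_s"],o["gripper_width"],o["grip_force"],o["wrist_force"],o["position"][2])
    if abs(o["wrist_force"][2])>8: break
for n in("side","top"):
    d=vision.read_camera(n);np.savez(f"{n}1.npz",f=d["frame"])
a=np.load("side1.npz")["f"][200:300,255:375,::-1];b=np.load("top1.npz")["f"][190:310,288:408,::-1]
r=lambda f:cv2.resize(f,(400,int(400*f.shape[0]/f.shape[1])),interpolation=2)
A,B=r(a),r(b);im=np.zeros((400,800,3),np.uint8);im[:A.shape[0],:400]=A;im[:B.shape[0],400:]=B;cv2.imwrite("pics/g1.png",im)
```

```text
0 [[324.205 397.598]
 [455.165 400.186]]
0.005 [[324.278 388.863]
 [455.458 391.417]]
0.01 [[324.351 380.099]
 [455.751 382.618]]
0.015 [[324.425 371.305]
 [456.046 373.79 ]]
0.05 4.1917 0.0499997753624701 0.0 [ 0.51   0.068 -0.22 ] 0.020497454099885962
0.043 4.4333 0.04325027433181665 0.0 [0.932 0.246 0.189] 0.02050016002164331
0.036 4.675 0.03624845095915269 0.0 [0.084 0.218 0.819] 0.02050298059321815
0.03 4.9083 0.029908452447900115 0.0 [0.006 0.238 0.352] 0.02051785604835047
0.018 5.1833 0.018096867177703174 0.0 [-0.998 -0.352 -0.621] 0.02049721794997981
```

View pics/g1.png

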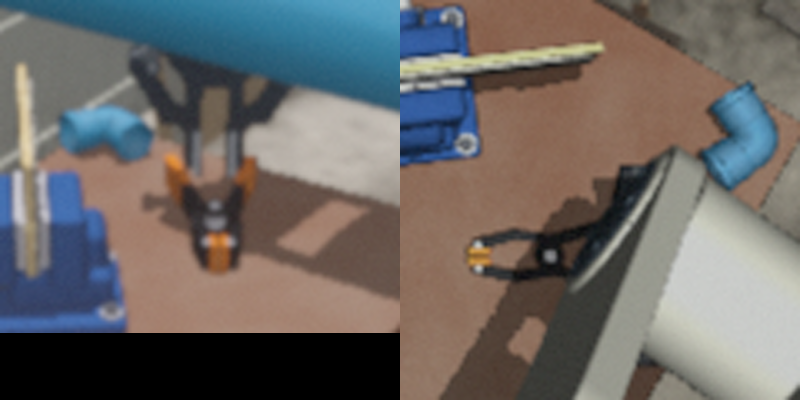

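No contact: the clamp is still shut and the fingertips appear at z≈20 mm. So the fingers passed over the handles, and the tips stand higher than the text suggests. I'll lift, open and go lower in small steps with force checks.

Run:
```python
from h import *
from workcell import *
import cv2
np.set_printoptions(precision=3,suppress=True)
g=[.3984,-.2735]
bot.servo_line([*g,.045]); hand.move_gripper(.068,20)
bot.servo_line([*g,.0205],velocity=.06); b=get_obs()["wrist_force"]
for z in (.017,.014,.011):
    bot.servo_line([*g,z],velocity=.04);o=get_obs();f=o["wrist_force"]-b;print(z,o["time_s"],o["position"],f,o["gripper_width"])
    if abs(f[2])>4: break
d=vision.read_camera("side");np.savez("side2.npz",f=d["frame"])
cv2.imwrite("pics/s2.png",cv2.resize(d["frame"][225:295,270:363,::-1],None,fx=8,fy=8,interpolation=2))
for z in (-.005,0,.005,.01,.015,.02): print(z,(proj("side",[[.3984+.037,-.2735,z],[.3984-.037,-.2735,z]])-[270,225])*8)
```

```text
0.017 6.9417 [ 0.398 -0.273  0.017] [ 0.86   0.478 -0.388] 0.06800162861042877
0.014 7.1917 [ 0.398 -0.273  0.014] [-0.084 -0.092 -0.233] 0.06789250220847473
0.011 7.4417 [ 0.398 -0.273  0.011] [-0.046 -0.758 -0.656] 0.06798642640690586
-0.005 [[265.992 289.834]
 [500.535 294.536]]
0 [[266.088 275.908]
 [501.023 280.549]]
0.005 [[266.183 261.935]
 [501.512 266.516]]
0.01 [[266.279 247.915]
 [502.003 252.435]]
0.015 [[266.375 233.849]
 [502.496 238.307]]
0.02 [[266.472 219.735]
 [502.991 224.131]]
```

View pics/s2.png

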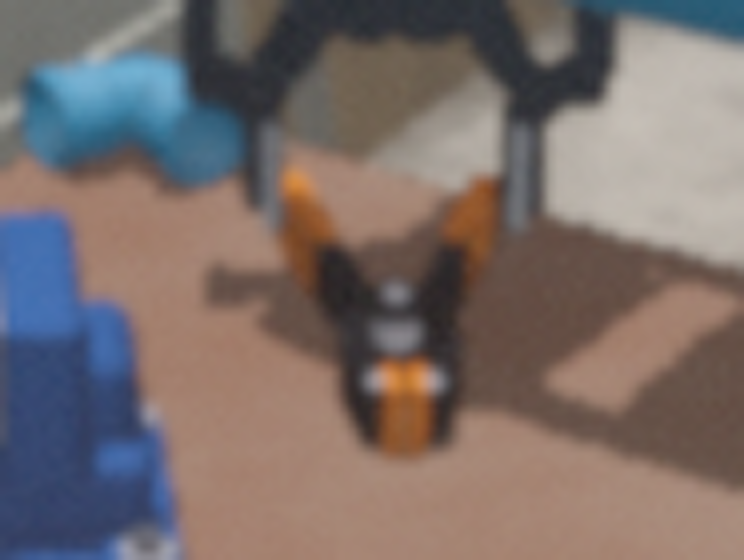

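The tips project at (265,228) and (520,232). That could mean z≈17 mm, or fingers standing further back in y, and one view can't tell which. The start pictures show the gripper from both cameras, so I'll triangulate the tips there.

Run:
```python
from h import *
import cv2
np.set_printoptions(precision=2,suppress=True)
a=C["side"]["f"][85:140,350:405,::-1];b=C["top"]["f"][365:420,505:560,::-1]
im=np.hstack([cv2.resize(x,(396,396),interpolation=cv2.INTER_CUBIC) for x in(a,b)])
im=cv2.convertScaleAbs(im,alpha=1.8,beta=25)
P=np.array([.235,-.579,.227]);ya=np.array([np.cos(np.radians(22+90)),np.sin(np.radians(22+90)),0])
print("y axis sign free")
for dz in (-.017,0): 
  for s in (-.0427,0,.0427):
    p=P+[0,0,dz]+s*ya; print(dz,s,(proj("side",p)[0]-[350,85])*7.2,(proj("top",p)[0]-[505,365])*7.2+[396,0])
cv2.imwrite("pics/st.png",im)
```

```text
y axis sign free
-0.017 -0.0427 [119.34 432.49] [718.31 -83.27]
-0.017 0 [169.72 456.15] [568.04 -24.94]
-0.017 0.0427 [223.02 481.18] [417.67  33.43]
0 -0.0427 [121.76 392.66] [755.51 -67.09]
0 0 [172.45 415.31] [602.3  -7.6]
0 0.0427 [226.1  439.27] [448.99  51.92]
```

View pics/st.png

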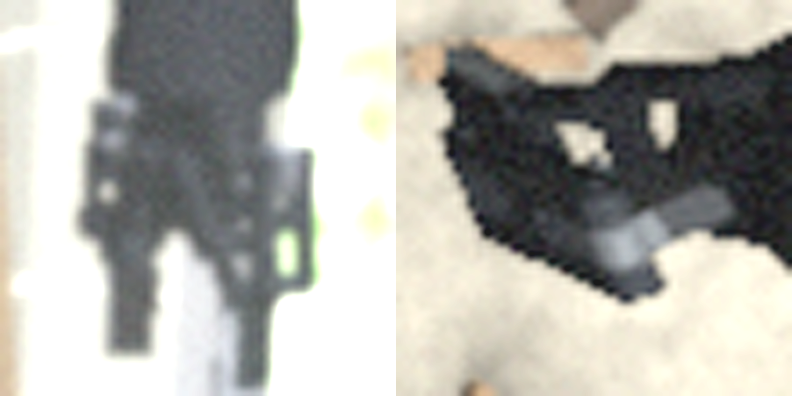

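The start views don't settle it. A gentle closing test here will: contact with the handles means the tips are merely high, and no contact means something else is off.

Run:
```python
from h import *
from workcell import *
np.set_printoptions(precision=3,suppress=True)
print(-C["top"]["V"][:3,:3].T@C["top"]["V"][:3,3],-C["side"]["V"][:3,:3].T@C["side"]["V"][:3,3])
P=np.array([.235,-.579,.227]); print(proj("top",P),proj("side",P))
for w in (.064,.060,.056,.052,.048,.042):
    hand.move_gripper(w,20);o=get_obs();print(w,o["time_s"],o["gripper_width"],o["grip_force"],o["wrist_force"],o["position"],o["joint_pos"])
    if o["grip_force"]>2: break
```

```text
[ 0.459 -0.115  1.117] [0.421 0.745 0.549]
[[533.653 363.944]] [[373.951 142.682]]
0.064 7.7083 0.06387106460592142 0.0 [ 0.405 -0.012 -0.123] [ 0.398 -0.274  0.011] [-0.605  0.467  2.082 -0.     0.592 -0.627]
0.06 7.925 0.060061530274816304 1.3129344396293163 [ 0.667 -0.096  1.629] [ 0.399 -0.274  0.011] [-0.605  0.467  2.082  0.     0.592 -0.627]
0.056 8.1417 0.056108537268407026 7.248092379850277 [-0.479 -0.363  5.909] [ 0.399 -0.274  0.011] [-0.605  0.467  2.082 -0.     0.592 -0.627]
```

Contact starts at 60 mm, right for the handles, so the tips are simply high: about level with the TCP when nearly shut. I'll open, go 5 mm lower and squeeze to the stop.

Run:
```python
from h import *
from workcell import *
import cv2
np.set_printoptions(precision=3,suppress=True)
g=[.3984,-.2735]
hand.move_gripper(.070,20); b=get_obs()["wrist_force"]
bot.servo_line([*g,.006],velocity=.04); o=get_obs(); print(o["position"],o["wrist_force"]-b)
if abs((o["wrist_force"]-b)[2])<5:
  for w,s in ((.062,20),(.054,20),(.046,20),(.038,20),(.030,25),(.015,40)):
    hand.move_gripper(w,s);o=get_obs();print(w,round(o["time_s"],2),o["gripper_width"],o["grip_force"],o["wrist_force"]-b,o["position"][2])
    if abs((o["wrist_force"]-b)[2])>25: break
for n in("side","top"): np.savez(f"{n}3.npz",f=vision.read_camera(n)["frame"])
a=np.load("side3.npz")["f"][220:290,270:354,::-1];b=np.load("top3.npz")["f"][230:300,290:374,::-1]
cv2.imwrite("pics/g3.png",np.hstack([cv2.resize(x,(400,333),interpolation=2) for x in(a,b)]))
```

```text
[ 0.398 -0.273  0.006] [ 0.666 -0.78  -0.041]
0.062 8.96 0.06190849081834307 0.0 [1.867 0.72  0.727] 0.0060187599191142555
0.054 9.21 0.0543259819559262 7.5033178516241605 [-0.164 -0.082  5.593] 0.006531401609968797
0.046 9.46 0.046183731142457975 9.353506702256116 [-0.069 -0.306  9.609] 0.006834419359186307
0.038 9.71 0.038521289423129275 11.084191561667467 [-0.892 -1.398 12.44 ] 0.007045237892299813
0.03 9.96 0.03058818009251306 12.035324663520441 [ 0.937 -1.18  12.813] 0.007135937561450124
0.015 10.21 0.02214856008107176 38.703115994576365 [-1.433 -1.177 18.268] 0.007455062231417085
```

View pics/g3.png

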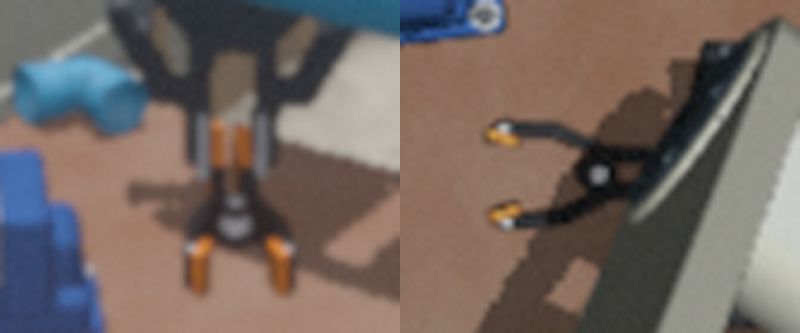

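The clamp is squeezed to the stop: 22 mm, 39 N, pads wide apart and symmetric at (503,133) and (503,213) in the crop. Next I'll lift, back off in -y, go across to a standoff before the board end, and measure the orange pads in both views.

```bash
cat >> h.py <<'E'
import cv2
def blobs(n,f,roi):
    x0,y0,x1,y1=roi; h=cv2.cvtColor(f[y0:y1,x0:x1],cv2.COLOR_RGB2HSV)
    m=((h[...,0]>8)&(h[...,0]<24)&(h[...,1]>165)&(h[...,2]>110)).astype(np.uint8)
    k,l,s,c=cv2.connectedComponentsWithStats(m)
    return [(int(s[i,4]),np.round(c[i]+[x0,y0],2)) for i in range(1,k) if s[i,4]>3]
E
python3 - <<'E'
from h import *
from workcell import *
np.set_printoptions(precision=4,suppress=True)
bot.servo_line([.3984,-.2735,.0975],velocity=.1)
bot.servo_line([.405,-.393,.0975])
bot.servo_line([.553,-.393,.0975],q(96.9))
o=get_obs();print(o["time_s"],o["position"],o["gripper_width"],o["grip_force"])
for n in("side","top"):
    f=vision.read_camera(n)["frame"];np.savez(f"{n}4.npz",f=f)
    p=proj(n,[.54,-.287,.102])[0];print(n,p,blobs(n,f,[int(p[0])-35,int(p[1])-35,int(p[0])+35,int(p[1])+35]))
E
```

```text
13.4583 [ 0.5522 -0.3928  0.0973] 0.02196102142441267 39.16017384864972
side [261.6097 219.92  ] [(13, array([255.  , 217.69])), (11, array([269.55, 217.55]))]
top [365.8514 203.4772] [(6, array([370.17, 195.83]))]
```

Run:
```python
from h import *
f=np.load("side4.npz")["f"][195:255,225:305,::-1];t=np.load("top4.npz")["f"][170:230,340:420,::-1]
im=np.hstack([cv2.resize(x,(400,300),interpolation=cv2.INTER_CUBIC) for x in(f,t)])
cv2.imwrite("pics/g4.png",cv2.convertScaleAbs(im,alpha=1.3))
```

```text
(no output)
```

View pics/g4.png

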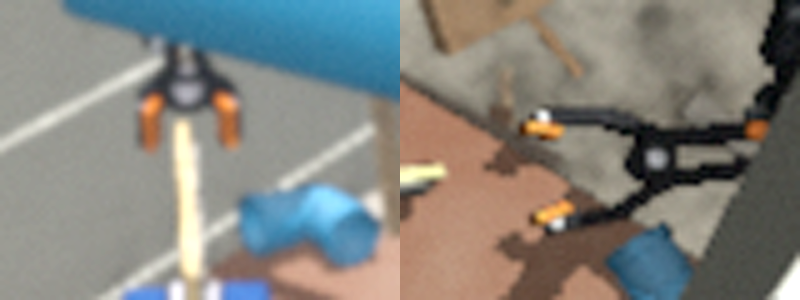

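Both open pads and the board are clear in this view. Side crop: pads at (151,122) and (230,122), rivet at (187,93). Top crop: pads at (544,129) and (553,214), rivet at (657,158).

Run:
```python
from h import *
np.set_printoptions(precision=4,suppress=True)
s=lambda x,y:(225+(x+.5)/5-.5,195+(y+.5)/5-.5); t=lambda x,y:(340+(x-400+.5)/5-.5,170+(y+.5)/5-.5)
L,eL=tri(s(151,110),t(522,127));R,eR=tri(s(230,109),t(533,217));P,eP=tri(s(187,93),t(657,158))
print("L",L,eL,"R",R,eR,"gap",np.linalg.norm(L-R),"P",P,eP)
M=(L+R)/2;d=M-P
print("mid",M,"len",np.linalg.norm(d[:2]),"yaw",np.degrees(np.arctan2(d[1],d[0])),"yaw perp",np.degrees(np.arctan2(*(L-R)[1::-1]))-0, "pitch mm",d[2]*1e3)
# boards end checked in this same top picture (z .122): ply end
print("board end top",onz("top",t(446,172),.122))
dr=np.array([-.120,.993]);E=np.array([.5356,-.2464]);v=E-P[:2];print("along",v@dr,"lateral",v@[-dr[1],dr[0]])
for z in(.10,.105,.11,.115,.12): print(z,onz("top",t(657,158),z)[:2])
```

```text
L [ 0.5568 -0.281   0.1133] 0.3359383411055603 R [ 0.5179 -0.2862  0.1122] 0.2985471096503147 gap 0.03926505480495585 P [ 0.5457 -0.3431  0.0969] 0.3310545550682491
mid [ 0.5374 -0.2836  0.1128] len 0.060048888858172014 yaw 97.97282489826743 yaw perp 7.4764138251710435 pitch mm 15.893816174170572
board end top [ 0.5367 -0.2471  0.122 ]
along 0.09720511014943105 lateral -0.001550327302307173
0.1 [ 0.5461 -0.3423]
0.105 [ 0.5456 -0.3412]
0.11 [ 0.5452 -0.3401]
0.115 [ 0.5448 -0.339 ]
0.12 [ 0.5444 -0.3379]
```

Run:
```python
from h import *
from workcell import *
np.set_printoptions(precision=4,suppress=True)
bot.servo_line([.5536,-.3926,.0778],q(96.3),velocity=.08); bot.dwell(.3)
o=get_obs();print(o["time_s"],o["position"],o["wrist_force"]);p=o["position"];b=o["wrist_force"]
st=p[:2]-np.array([.5536,-.3926]); print("err",st)
A=np.array([.5536,-.3926]);d=np.array([-.120,.993])
for k in (.032,.0654):
    bot.servo_line([*(A+k*d),.0778],velocity=.04);o=get_obs();print(o["time_s"],o["position"],o["wrist_force"]-b,o["grip_force"],o["gripper_width"])
    if np.abs(o["wrist_force"]-b).max()>5: print("stop");break
bot.dwell(.3);print(get_obs()["position"])
for n in("side","top"):
    f=vision.read_camera(n)["frame"];np.savez(f"{n}5.npz",f=f)
    q0=proj(n,[.534,-.226,.082])[0];print(n,q0,blobs(n,f,[int(q0[0])-35,int(q0[1])-25,int(q0[0])+35,int(q0[1])+25]))
```

```text
14.2583 [ 0.5538 -0.3927  0.0781] [-0.2087  0.0503 -0.4389]
err [ 0.0002 -0.0001]
15.2083 [ 0.5499 -0.361   0.0779] [ 0.2108 -0.4552  0.9656] 39.18150990764843 0.021916474629361787
16.1917 [ 0.5459 -0.3278  0.0779] [-0.6862 -0.0737 -0.4774] 39.18160281056771 0.02178971134639083
[ 0.5457 -0.3278  0.0778]
side [261.7576 237.7744] [(4, array([259. , 215.5])), (17, array([254.59, 236.82])), (16, array([270.  , 236.31]))]
top [336.9568 206.3942] [(4, array([335.5 , 198.75]))]
```

Run:
```python
from h import *
np.set_printoptions(precision=2,suppress=True)
d=np.array([-.120,.993]);n=np.array([.993,.12]);E=np.array([.5356,-.2464])
at=lambda a,l,z:[*(E+a*d+l*n),z]
print("side mid pred",proj("side",[at(.03,0,.082),at(.028,0,.09)]))
print("top pads pred (L,R at 42/58 -> 14/30)",proj("top",[at(.014,.017,.094),at(.03,.017,.094),at(.014,-.017,.094),at(.03,-.017,.094)]), "pivot",proj("top",at(-.028,0,.094)))
f=np.load("top5.npz")["f"];f0=C["top"]["f"]
for c in(333,336): print(c,"\n",np.c_[np.arange(188,226),f[188:226,c],f0[188:226,c]].tolist())
f=np.load("side5.npz")["f"]
print(np.c_[np.arange(246,280),f[237,246:280],f[233,246:280]].tolist())
```

```text
side mid pred [[262.2  239.5 ]
 [262.08 236.09]]
top pads pred (L,R at 42/58 -> 14/30) [[339.63 198.48]
 [332.43 199.23]
 [341.35 213.73]
 [334.13 214.48]] pivot [[359.42 204.13]]
333 
 [[188, 136, 99, 80, 133, 98, 78], [189, 135, 99, 80, 135, 99, 81], [190, 135, 100, 80, 135, 100, 81], [191, 132, 96, 76, 135, 99, 79], [192, 133, 95, 75, 134, 97, 77], [193, 132, 96, 77, 133, 96, 76], [194, 133, 96, 77, 135, 99, 80], [195, 133, 96, 76, 132, 93, 74], [196, 130, 93, 75, 137, 99, 80], [197, 116, 82, 64, 134, 96, 77], [198, 102, 69, 52, 137, 100, 81], [199, 104, 74, 56, 135, 100, 81], [200, 94, 68, 53, 135, 100, 80], [201, 75, 57, 45, 135, 100, 80], [202, 73, 55, 43, 137, 101, 82], [203, 73, 53, 41, 137, 102, 83], [204, 162, 159, 127, 180, 170, 137], [205, 197, 199, 151, 199, 201, 153], [206, 168, 168, 126, 166, 164, 123], [207, 168, 166, 152, 168, 169, 153], [208, 125, 124, 119, 128, 128, 121], [209, 34, 34, 33, 30, 27, 23], [210, 61, 46, 38, 61, 46, 37], [211, 76, 56, 44, 76, 55, 43], [212, 75, 56, 45, 76, 55, 46], [213, 76, 57, 47, 77, 56, 46], [214, 75, 56, 45, 75, 55, 44], [215, 116,
[... 2133 characters left out ...]
, 136, 126, 106, 141, 127, 101], [261, 195, 177, 141, 200, 183, 144], [262, 219, 202, 163, 218, 200, 164], [263, 206, 193, 162, 200, 187, 160], [264, 178, 169, 154, 155, 148, 137], [265, 149, 146, 140, 102, 101, 98], [266, 124, 124, 118, 65, 64, 64], [267, 115, 110, 104, 85, 58, 47], [268, 118, 96, 84, 153, 91, 53], [269, 121, 78, 56, 192, 116, 55], [270, 137, 80, 43, 197, 125, 73], [271, 143, 84, 46, 178, 129, 106], [272, 114, 70, 52, 145, 124, 117], [273, 67, 67, 78, 110, 108, 110], [274, 47, 86, 110, 94, 101, 106], [275, 47, 99, 126, 93, 105, 113], [276, 51, 102, 131, 98, 110, 119], [277, 61, 107, 135, 103, 115, 123], [278, 63, 113, 141, 112, 124, 130], [279, 69, 115, 144, 106, 121, 130]]
```

Run:
```python
from h import *
from workcell import *
f=np.load("top5.npz")["f"][196:213,350:369].astype(int)
m=(f.min(2)>110)&(f.max(2)-f.min(2)<25); ys,xs=np.nonzero(m); 
print("rivet",xs.mean()+350,ys.mean()+196,len(xs),"pred 359.4 204.1")
o=get_obs();print(o["time_s"],o["grip_force"],o["gripper_width"],o["wrist_force"])
if len(xs)>3 and abs(xs.mean()+350-359.4)<2 and abs(ys.mean()+196-204.1)<2: print(hand_in())
```

```text
rivet 359.2 204.4 5 pred 359.4 204.1
16.5917 39.18010232766392 0.021667301965466537 [ 0.83802586  0.23088168 -0.10059957]
the job is handed in; nothing more can be done
None
```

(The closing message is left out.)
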